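Painting mediums from the rack into the caddy, in the same order

ROBOT

A 6-joint arm with a two-finger parallel gripper is mounted at the origin on the work surface. World frame = base frame: x ahead of the robot, y to its left, z up, the work surface at z = 0. Lengths are in m, angles in rad, forces in N, time in s.
With the tool pointing down it reaches from about 0.375 to 0.925 m from the base axis. Payload 5.7 kg.
Tool frame: the origin (TCP) lies at the very end of the fingers, on their centre line; the grasp point (between the pads) lies 19 mm behind it; z points along the fingers, y is the line along which they close (so a half turn about z gives the same grasp; the last joint's range is limited). The gripper opens to 85 mm and grips with 20 to 120 N. Pads are 22 mm wide; open, the fingers measure 114 mm over their backs; the gripper's body (76 mm by 85 mm) begins 54 mm behind the grasp point. The pads swing forward as they close: fully open they stand 13 mm farther back than shut.
Start: joints at [1.22, 0.359, 1.51, -0, 1.272, -0.115], TCP at [0.14, 0.583, 0.231] pointing down, gripper open.
Joint ranges: [-2.97, 2.97], [-1.01, 2.36], [0.21, 2.38], [-0.96, 4.11], [0.2, 2.71], [-2.98, 2.98]. Speed limits (rad/s): [2.39, 2.39, 3.14, 3.14, 3.14, 3.14].

INTERFACE

Orientations are given as a unit quaternion [x, y, z, w].
In Python, from cell import robot gives the robot as it stands. The module is installed in compiled form; this text tells all that it offers.
- The arm moves only by the tool servo_tool, never from a script. Its argument "plan" is a list of rows, each an object with "delta_pos": the shift along the tool's x, y, z in m, a list of three; "turn": the turn about the tool's z in degrees. A call has 1 to 20 rows; each row is the pose to reach, as a shift and turn from the pose commanded when the call began, along the tool's axes at that moment; what a row does not reach only later rows make up. A row lasts 1/10 s, in which the tool goes at most 50 mm and 8.59 degrees, less where a joint would pass 70% of its speed; a pose out of reach is approached as far as the arm can. A call with a gripper value outside its range is refused whole. "fingers" is the opening, from 0 (shut) to 1 (fully open), set as the call begins (left out, the last holds). The fingers move at their own pace and stop on an object; the grip force is fixed at half the most. Time passes only in rows, so rows that repeat a pose let the fingers close. It gives the time, the measured TCP pose, the force, the opening and the grip force at its end, in the units of the state.
- robot.state(): the state, without advancing time (a new reading comes with each control period).
- robot.grab_frame(name): name is "side" or "top"; returns the picture (400x640x3 uint8, red, green, blue); there is no depth.
- robot.camera_model(name): a dict with "fx", "fy", "cx", "cy" (pixels), "dist_coeffs" ([k1, k2, p1, p2, k3] as OpenCV has them; the pictures are not rectified), "extrinsics" (4x4, takes a point from camera to world coordinates). Camera axes: x right, y up, looking along -z (the intrinsics and any distortion apply to the point x, -y, -z); pixel columns grow to the right and rows downward; lengths in m; the calibration is good to about 2 mm. A picture is of the moment at which its call begins. camera_model takes no time and is no camera call.
- robot.hand_in(): hands the job in; it is judged then, once.
The state is a dict: "time": time; "q": joint angles; "dq": joint speeds; "joint_efforts": joint torques, N m; "ee_pos": TCP position; "tool_rot": TCP orientation; "force": force on the tool from outside, world axes, zero at the start; "moment": the same for the moment, N m; "gripper_width": finger opening in m; "finger_force": force on a finger pad.
Only numpy, scipy, OpenCV 4.12 (cv2) and the standard library are available. Lean on these libraries where they do the work, as an engineer would, in place of code of your own. Each camera call takes 0.05 s, during which the arm holds its last target. There are 200 camera calls.

TASK

Move the painter's four bottles from the rack with the grey clip-in holders into the open plywood caddy, one to a compartment, so that they stand in the same order from left to right as they stood in the rack (the leftmost in the rack goes into the leftmost compartment, and so on). Set each one down gently, upright on the floor of its compartment, and neither drop a bottle nor tip one over.

Things in the scene. Friction and masses are not known exactly. Their poses are not given: they have to be found in the camera images.
- tall: The tall bottle: round amber-glass body 50 mm across with a paper label, black screw cap 32 mm across; 135 mm high in all, cap from 105 to 135 mm, about 240 g. Origin: centre of its underside; z up through the cap.
- jar: The jar: low and wide, round amber glass 60 mm across with a black screw lid 62 mm across; 70 mm high in all, lid from 45 to 70 mm, about 200 g. Origin: centre of its underside; z up.
- square: The square bottle: square amber-glass body 50 x 50 mm, round black screw cap 32 mm across; 112 mm high in all, cap from 82 to 112 mm, about 220 g. Origin: centre of its underside; z up; it starts with its sides along those of its holder.
- slim: The slim bottle: small round amber-glass body 38 mm across, black screw cap 25 mm across; 93 mm high in all, cap from 63 to 93 mm, about 90 g. Origin: centre of its underside; z up.
- holder_tall: The clip-in holder in which the tall bottle stands at the start: fixed grey plastic block 71 x 71 mm, 22 mm high, round recess 57 mm across and 14 mm deep. Holders sit in any order along the rack and stay there. Origin: centre of its underside; x and y along the rack's; the recess floor is 8 mm, the block's top 22 mm above the origin.
- holder_jar: The clip-in holder in which the jar stands at the start: fixed grey plastic block 71 x 71 mm, 22 mm high, round recess 63.5 mm across and 14 mm deep. Holders sit in any order along the rack and stay there. Origin: centre of its underside; x and y along the rack's; the recess floor is 8 mm, the block's top 22 mm above the origin.
- holder_square: The clip-in holder in which the square bottle stands at the start: fixed grey plastic block 71 x 71 mm, 22 mm high, square recess 57 mm wide and 14 mm deep. Holders sit in any order along the rack and stay there. Origin: centre of its underside; x and y along the rack's; the recess floor is 8 mm, the block's top 22 mm above the origin.
- holder_slim: The clip-in holder in which the slim bottle stands at the start: fixed grey plastic block 71 x 71 mm, 22 mm high, round recess 45 mm across and 14 mm deep. Holders sit in any order along the rack and stay there. Origin: centre of its underside; x and y along the rack's; the recess floor is 8 mm, the block's top 22 mm above the origin.
- rack: Fixed rail 306 mm long (its y), 80 mm deep (x): light wood board 12 mm thick edged in aluminium, holders side by side on it, centred at x = 0, y = +111, +37, -37, -111 mm. Origin: centre of its underside, on the table. Its y points to the robot's left (within 10 degrees). It stands either nearer to the robot than the caddy or beyond it.
- caddy: Fixed open plywood box, 318 mm long (its y, end boards included), 80 mm deep (x), four equal compartments in a row centred at x = 0, y = +111, +37, -37, -111 mm, each about 68 x 68 mm inside; floor 6 mm above the table, walls 34 mm high, end boards 56 mm. Origin: centre of its underside, on the table. Its y points to the robot's left (within 10 degrees).
Mind the look-alikes: they are no part of the job. What is shaped like the square but pink or red is not meant. What is shaped like the slim but pink is not meant.

How it is judged:
By the outcome, as a careful person would: the job done as asked, in the order asked, and still so for the second after the job is handed in, with the robot touching nothing.
It also fails if it takes over 102 s, if anything falls off the work surface, if the arm or the gripper's body presses on something with over 40 N, if the wrist force passes 120 N, or if a joint passes its speed limit or range.

## Working session

There is one attempt and no reset: what is moved stays moved. The work goes in short steps, Python scripts to look and compute and a tool call to move; the robot and the scene stay as the last step left them, time stands still between calls to the robot, and variables do not carry over. Pictures are saved under pics/ and viewed, at most 14 in all, crops included, and the job is handed in when it is done.

Besides the shell and the picture viewer there is one more tool, called as name([rows], argument=value, ...), one row to a line, values as JSON. servo_tool: Moves the arm, as the interface text tells. Its arguments: {"type":"object","properties":{"plan":{"type":"array"},"fingers":{"type":"number"}},"required":["plan"]}

```bash
mkdir -p pics
cat > h.py <<'E'
import numpy as np, cv2
from cell import robot
def snap(cam,name):
    f=np.asarray(robot.grab_frame(cam)); cv2.imwrite(f'pics/{name}.png',f[:,:,::-1]); return f
def cast(cam,uv,z):
    m=robot.camera_model(cam);K=np.array([[m['fx'],0,m['cx']],[0,m['fy'],m['cy']],[0,0,1]])
    p=cv2.undistortPoints(np.array(uv,float).reshape(-1,1,2),K,np.array(m['dist_coeffs'],float)).reshape(-1,2)
    E=np.array(m['extrinsics']);d=np.c_[p[:,0],-p[:,1],-np.ones(len(p))]@E[:3,:3].T;o=E[:3,3]
    return o+d*((z-o[2])/d[:,2])[:,None]
E
python3 - <<'E'
from h import *
snap('top','top0');snap('side','side0')
for c in('top','side'): print(np.round(robot.camera_model(c)['extrinsics'],3))
s=robot.state();print(s)
E
```

```text
[[-0.015  0.997 -0.077  0.546]
 [-1.    -0.015  0.002 -0.029]
 [ 0.001  0.077  0.997  0.78 ]
 [ 0.     0.     0.     1.   ]]
[[ 0.855  0.362 -0.373  0.352]
 [-0.519  0.607 -0.601 -0.425]
 [ 0.009  0.707  0.707  0.482]
 [ 0.     0.     0.     1.   ]]
{'time': 0.1, 'q': array([ 1.21989219e+00,  3.59441484e-01,  1.51132128e+00,  5.00242402e-05,
        1.27252144e+00, -1.15113634e-01]), 'dq': array([-0.00052381, -0.00416428, -0.00179192, -0.00186359,  0.00175802,
        0.00066568]), 'joint_efforts': array([-2.50824218e-03, -5.28655243e+01, -2.79347563e+01, -4.14816759e-04,
        5.15516949e-03, -2.36961750e-05]), 'ee_pos': array([0.13995203, 0.58281673, 0.2305337 ]), 'tool_rot': array([ 1.17629609e-01,  9.93057178e-01, -8.17398542e-04, -2.18549908e-04]), 'force': array([0.02000574, 0.17516646, 0.33850034]), 'moment': array([-0.02407074, -0.01969444,  0.01538732]), 'finger_force': 0.0, 'gripper_width': 0.08557151778335462}
```

View pics/top0.png

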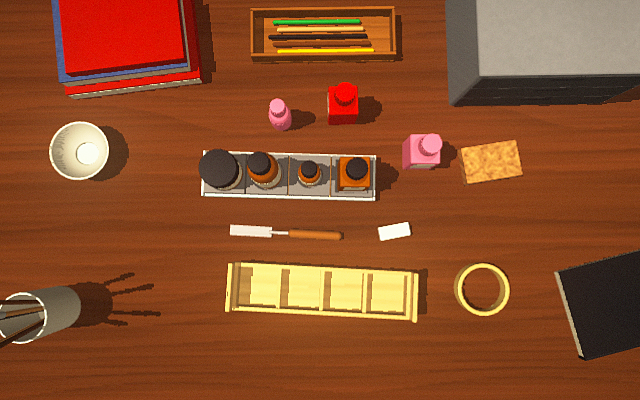

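View pics/side0.png

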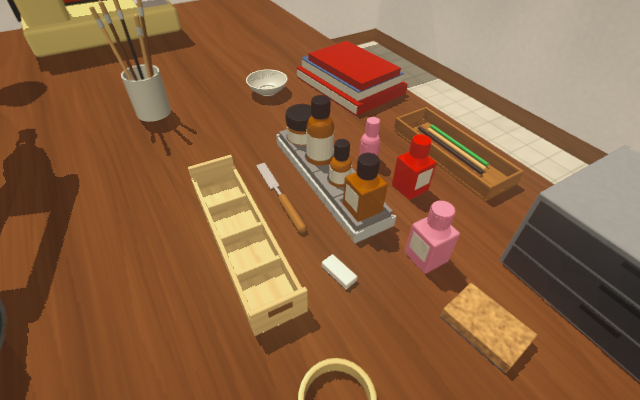

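The top view shows the rack at (288,176), holding from left to right jar (220,169), tall (262,167), slim (308,174) and square (355,172). The caddy is nearer the robot, at (322,291). There are look-alikes at (280,113) pink slim, (343,103) red square and (425,150) pink square. All three are off the rack and the wrong colour, so the amber bottles in the rack are the ones meant. I'll confirm that in an enlarged crop.

Run:
```python
from h import *
f=cv2.imread('pics/top0.png')
c=f[80:330,190:430]
cv2.imwrite('pics/crop0.png',cv2.resize(c[:, :],None,fx=2.4,fy=2.4,interpolation=cv2.INTER_CUBIC))
print(robot.camera_model('top')['fx'],robot.camera_model('top')['dist_coeffs'])
# dark caps
g=f.max(2); m=((g<75)).astype(np.uint8); m[:140]=0;m[205:]=0;m[:,:195]=0;m[:,385:]=0
n,l,st,ce=cv2.connectedComponentsWithStats(m)
for i in range(1,n):
    if st[i,4]>60: print(st[i],ce[i])
# caddy mask
h=cv2.cvtColor(f,cv2.COLOR_BGR2HSV)
m=((f[:,:,1]>120)&(f[:,:,2]>150)&(h[:,:,1]>60)&(h[:,:,0]>15)&(h[:,:,0]<35)).astype(np.uint8);m[:255]=0;m[330:]=0;m[:,:215]=0;m[:,430:]=0
m=cv2.morphologyEx(m,cv2.MORPH_CLOSE,np.ones((5,5)))
k=max(cv2.findContours(m,0,2)[0],key=cv2.contourArea);print(cv2.boxPoints(cv2.minAreaRect(k)),cv2.approxPolyDP(k,3,True)[:,0].tolist())
```

```text
430.9373627464514 [0.00647786 0.         0.         0.         0.        ]
[202 149  37  40 461] [224.51409978 165.15835141]
[246 152  25  23 346] [259.5433526  162.45086705]
[346 158  22  22 370] [356.55945946 168.31891892]
[301 161  16  17 211] [308.78199052 168.81990521]
[[224.47797 310.9696 ]
 [227.40247 260.7218 ]
 [418.92828 271.86884]
 [416.00378 322.11664]] [[228, 263], [225, 311], [416, 321], [416, 273]]
```

View pics/crop0.png

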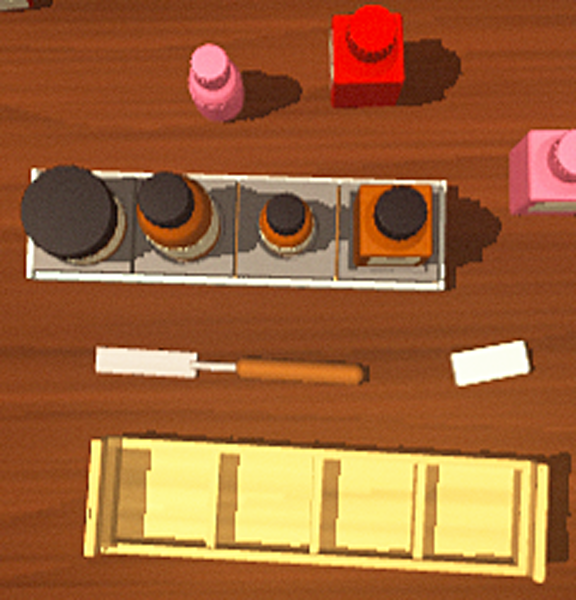

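Run:
```python
from h import *
P=lambda a,z:cast('top',np.array(a)/2.4+[190,80],z)
caps={'jar':((68.5,211.5),.09),'tall':((164.5,197.5),.155),'slim':((287.5,213.5),.113),'square':((401.5,210.5),.132)}
C=np.array([P([a],z)[0] for a,z in caps.values()]);print(np.round(C,4))
for i in range(3): d=C[i+1]-C[i];print('pitch',np.hypot(*d[:2]),np.degrees(np.arctan2(d[0],-d[1])))
d=C[3]-C[0];print('rack yaw(x/-y)',np.degrees(np.arctan2(d[0],-d[1])), 'edge top',)
e=P([(33,169),(446,181)],.012);print(e,np.linalg.norm(e[1]-e[0]),np.degrees(np.arctan2(e[1,0]-e[0,0],e[0,1]-e[1,1])))
v=P([(237,181),(235,281)],.034);print('divmid',v,v.mean(0))
q=P([(92,440),(86,555),(548,465),(540,580)],.056);print(q,np.linalg.norm(q[2]-q[0]),np.linalg.norm(q[3]-q[1]),np.linalg.norm(q[1]-q[0]));c=q.mean(0)
d=(q[2]-q[0]+q[3]-q[1]);print('caddy c',c,np.degrees(np.arctan2(d[0],-d[1])))
w=P([(317.5,458),(315,553)],.034);print('mid divider',w,w.mean(0))
```

```text
[[ 0.657   0.124   0.09  ]
 [ 0.6543  0.0511  0.155 ]
 [ 0.6498 -0.0235  0.113 ]
 [ 0.6477 -0.0957  0.132 ]]
pitch 0.07293412861129633 -2.0994246687470883
pitch 0.07471009363521657 -3.4264800182635398
pitch 0.07227018548611822 -1.686904442401617
rack yaw(x/-y) -2.414679673654525 edge top
[[ 0.7020935   0.1679027   0.012     ]
 [ 0.68832306 -0.14209072  0.012     ]] 0.3102991241974252 -2.543504091406181
divmid [[0.68656752 0.01359172 0.034     ]
 [0.61337615 0.0158246  0.034     ]] [0.64997184 0.01470816 0.034     ]
[[ 0.50215404  0.11487341  0.056     ]
 [ 0.42376832  0.11894337  0.056     ]
 [ 0.48011857 -0.20099081  0.056     ]
 [ 0.40206105 -0.19279045  0.056     ]] 0.31663190802640284 0.3124886940053721 0.07849130973233477
caddy c [ 0.45202549 -0.03999112  0.056     ] -3.986991124337292
mid divider [[ 0.4855473  -0.04177058  0.034     ]
 [ 0.41886327 -0.03887992  0.034     ]] [ 0.45220528 -0.04032525  0.034     ]
```

The crop confirms four amber bottles with black caps in the rack, and the pink and red ones outside it. The measured pitch is 73–75 mm and the caddy length 315 mm, which fit the sizes given. I'll move up and over the jar now.

servo_tool([
  {"delta_pos": [0,0,-0.05],"turn": 0},
  {"delta_pos": [0,0,-0.1],"turn": 0},
  {"delta_pos": [0,0,-0.15],"turn": 0},
  {"delta_pos": [0,0,-0.17],"turn": 0},
  {"delta_pos": [-0.044,-0.023,-0.17],"turn": 8},
  {"delta_pos": [-0.088,-0.046,-0.17],"turn": 16},
  {"delta_pos": [-0.132,-0.069,-0.17],"turn": 24},
  {"delta_pos": [-0.176,-0.093,-0.17],"turn": 32},
  {"delta_pos": [-0.22,-0.117,-0.17],"turn": 40},
  {"delta_pos": [-0.264,-0.141,-0.17],"turn": 48},
  {"delta_pos": [-0.308,-0.164,-0.17],"turn": 56},
  {"delta_pos": [-0.352,-0.187,-0.17],"turn": 64},
  {"delta_pos": [-0.396,-0.211,-0.17],"turn": 72},
  {"delta_pos": [-0.44,-0.234,-0.17],"turn": 79},
  {"delta_pos": [-0.484,-0.258,-0.17],"turn": 79},
  {"delta_pos": [-0.528,-0.281,-0.17],"turn": 79},
  {"delta_pos": [-0.572,-0.304,-0.17],"turn": 79},
  {"delta_pos": [-0.61,-0.325,-0.17],"turn": 79},
  {"delta_pos": [-0.61,-0.325,-0.17],"turn": 79},
], fingers=1.0)

```text
time: 2.0
ee_pos: [0.6607, 0.1203, 0.3991]
tool_rot: [0.724, 0.69, -0.001, 0.001]
force: [0.4, 0.6, -0.2]
gripper_width: 0.0854
finger_force: 0.0
```

```bash
cat >> h.py <<'E'
from scipy.spatial.transform import Rotation as R
def to(x,y,z,yaw):
    s=robot.state();r=R.from_quat(s['tool_rot']).as_matrix()
    h=np.degrees(np.arctan2(r[1,1],r[0,1]))
    print('t',round(s['time'],2),'pos',np.round(s['ee_pos'],4),'heading',round(h,2),'F',np.round(s['force'],1),'w',round(s['gripper_width'],4),'grip',round(s['finger_force'],1))
    print('delta',np.round(r.T@(np.array([x,y,z])-s['ee_pos']),4),'turn',round(h-yaw,2))
E
python3 -c "
from h import *
to(.657,.124,.053,-2.5)"
```

```text
t 2.0 pos [0.6607 0.1203 0.3991] heading -2.81 F [ 0.4  0.6 -0.2] w 0.0854 grip 0.0
delta [ 0.0043 -0.0036  0.3461] turn -0.31
```

servo_tool([
  {"delta_pos": [0.005,-0.0045,0.05],"turn": -0.3},
  {"delta_pos": [0.005,-0.0045,0.1],"turn": -0.3},
  {"delta_pos": [0.005,-0.0045,0.15],"turn": -0.3},
  {"delta_pos": [0.005,-0.0045,0.2],"turn": -0.3},
  {"delta_pos": [0.005,-0.0045,0.24],"turn": -0.3},
  {"delta_pos": [0.005,-0.0045,0.27],"turn": -0.3},
  {"delta_pos": [0.005,-0.0045,0.29],"turn": -0.3},
  {"delta_pos": [0.005,-0.0045,0.31],"turn": -0.3},
  {"delta_pos": [0.005,-0.0045,0.33],"turn": -0.3},
  {"delta_pos": [0.005,-0.0045,0.34],"turn": -0.3},
  {"delta_pos": [0.005,-0.0045,0.346],"turn": -0.3},
  {"delta_pos": [0.005,-0.0045,0.346],"turn": -0.3},
])

```text
time: 3.2
ee_pos: [0.6525, 0.1303, 0.0548]
tool_rot: [0.721, 0.693, -0.0, -0.0]
force: [0.7, -0.2, -0.2]
gripper_width: 0.0853
finger_force: 0.0
```

```bash
python3 -c "
from h import *
to(.656,.125,.053,-2.5);snap('side','side1')"
```

```text
t 3.2 pos [0.6525 0.1303 0.0548] heading -2.2 F [ 0.7 -0.2 -0.2] w 0.0853 grip 0.0
delta [-0.0051  0.0037  0.0018] turn 0.3
```

View pics/side1.png

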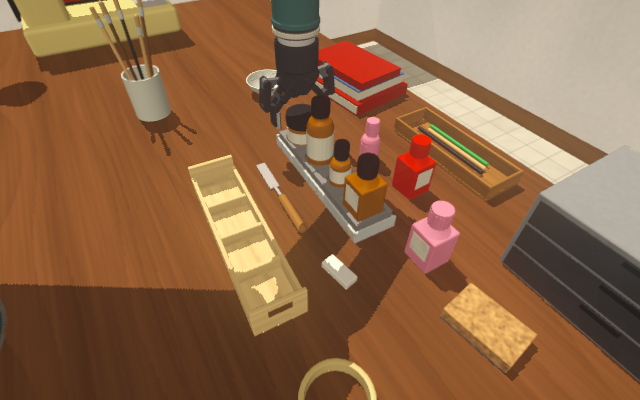

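The side view shows the open fingers straddling the jar at (298,115). The previous reading was taken before the arm had settled, so I'll correct by 5 mm, settle, and then close.

servo_tool([
  {"delta_pos": [-0.005,0.004,0.002],"turn": 0.3},
  {"delta_pos": [-0.005,0.004,0.002],"turn": 0.3},
  {"delta_pos": [-0.005,0.004,0.002],"turn": 0.3},
  {"delta_pos": [-0.005,0.004,0.002],"turn": 0.3},
])

```text
time: 3.65
ee_pos: [0.6571, 0.1248, 0.0537]
tool_rot: [0.723, 0.691, 0.0, 0.0]
force: [-0.5, 0.2, 0.5]
gripper_width: 0.0855
finger_force: 0.0
```

servo_tool([
  {"delta_pos": [0,0,0],"turn": 0},
  {"delta_pos": [0,0,0],"turn": 0},
  {"delta_pos": [0,0,0],"turn": 0},
  {"delta_pos": [0,0,0],"turn": 0},
  {"delta_pos": [0,0,0],"turn": 0},
  {"delta_pos": [0,0,0],"turn": 0},
  {"delta_pos": [0,0,0],"turn": 0},
  {"delta_pos": [0,0,0],"turn": 0},
  {"delta_pos": [0,0,0],"turn": 0},
  {"delta_pos": [0,0,0],"turn": 0},
], fingers=0)

```text
time: 4.65
ee_pos: [0.6573, 0.125, 0.0538]
tool_rot: [0.722, 0.691, 0.0, 0.0]
force: [-0.7, -1.6, 5.1]
gripper_width: 0.0608
finger_force: 65.2
```

servo_tool([
  {"delta_pos": [0,0,-0.01],"turn": 0},
  {"delta_pos": [0,0,-0.03],"turn": 0},
  {"delta_pos": [0,0,-0.055],"turn": 0},
  {"delta_pos": [0,0,-0.08],"turn": 0},
  {"delta_pos": [0,-0.02,-0.09],"turn": 0},
  {"delta_pos": [0,-0.05,-0.09],"turn": 0},
  {"delta_pos": [0,-0.08,-0.09],"turn": 0},
  {"delta_pos": [-0.015,-0.11,-0.09],"turn": 0.5},
  {"delta_pos": [-0.035,-0.14,-0.09],"turn": 1},
  {"delta_pos": [-0.055,-0.17,-0.09],"turn": 1.5},
  {"delta_pos": [-0.063,-0.19,-0.09],"turn": 1.5},
  {"delta_pos": [-0.063,-0.195,-0.08],"turn": 1.5},
  {"delta_pos": [-0.063,-0.195,-0.06],"turn": 1.5},
  {"delta_pos": [-0.063,-0.195,-0.04],"turn": 1.5},
  {"delta_pos": [-0.063,-0.195,-0.025],"turn": 1.5},
  {"delta_pos": [-0.063,-0.195,-0.025],"turn": 1.5},
  {"delta_pos": [-0.063,-0.195,-0.025],"turn": 1.5},
  {"delta_pos": [-0.063,-0.195,-0.025],"turn": 1.5},
])

```text
time: 6.45
ee_pos: [0.4603, 0.0707, 0.0788]
tool_rot: [0.731, 0.682, 0.0, 0.0]
force: [-0.6, 0.1, -1.6]
gripper_width: 0.0609
finger_force: 65.4
```

Run:
```python
from h import *
to(.4597,.0707,.040,-4)
f=snap('top','top2');g=snap('side','side2')
a=cv2.resize(f[140:340,180:440],(400,308));b=cv2.resize(g[60:360,150:400],(400,480))
o=np.zeros((480,800,3),np.uint8);o[:308,:400]=a;o[:,400:]=b;cv2.imwrite('pics/c2.png',o[:,:,::-1])
```

```text
t 6.45 pos [0.4603 0.0707 0.0788] heading -4.0 F [-0.6  0.1 -1.6] w 0.0609 grip 65.4
delta [ 0.     -0.0007  0.0388] turn -0.0
```

View pics/c2.png

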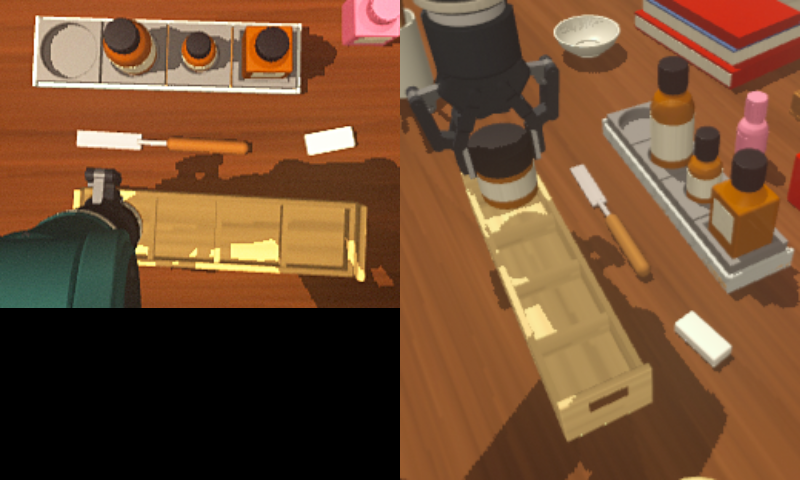

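Run:
```python
from h import *
print(cast('side',[(212.5,149.4)],.115))
print(cast('top',[(180+69/1.538,140+50/1.538)],.034))
f=cv2.imread('pics/side2.png')[110:200,180:260];cv2.imwrite('pics/c3.png',cv2.resize(f,None,fx=6.5,fy=6.5,interpolation=cv2.INTER_CUBIC))
```

```text
[[0.45895766 0.06593251 0.115     ]]
[[0.6580755  0.12532212 0.034     ]]
```

View pics/c3.png

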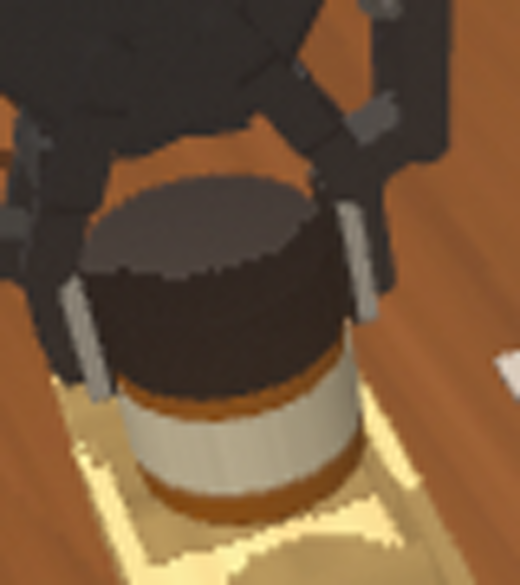

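The enlarged crop shows the jar upright between the pads with its lid level at (205,226), over the leftmost compartment. I'll lower it gently in steps.

servo_tool([
  {"delta_pos": [0,-0.0005,0.01],"turn": 0},
  {"delta_pos": [0,-0.0005,0.018],"turn": 0},
  {"delta_pos": [0,-0.0005,0.024],"turn": 0},
  {"delta_pos": [0,-0.0005,0.028],"turn": 0},
  {"delta_pos": [0,-0.0005,0.028],"turn": 0},
  {"delta_pos": [0,-0.0005,0.028],"turn": 0},
])

```text
time: 7.15
ee_pos: [0.4587, 0.0705, 0.0501]
tool_rot: [0.731, 0.682, -0.0, -0.0]
force: [-0.3, 0.5, -0.8]
gripper_width: 0.0608
finger_force: 65.4
```

servo_tool([
  {"delta_pos": [0,0,0.004],"turn": 0},
  {"delta_pos": [0,0,0.007],"turn": 0},
  {"delta_pos": [0,0,0.009],"turn": 0},
  {"delta_pos": [0,0,0.0105],"turn": 0},
  {"delta_pos": [0,0,0.0105],"turn": 0},
  {"delta_pos": [0,0,0.0105],"turn": 0},
])

```text
time: 7.75
ee_pos: [0.4589, 0.0705, 0.0398]
tool_rot: [0.731, 0.682, -0.0, 0.0]
force: [-0.0, -1.3, -1.3]
gripper_width: 0.0607
finger_force: 65.4
```

servo_tool([
  {"delta_pos": [0,0,0.001],"turn": 0},
  {"delta_pos": [0,0,0.001],"turn": 0},
  {"delta_pos": [0,0,0.001],"turn": 0},
])

```text
time: 8.05
ee_pos: [0.4589, 0.0705, 0.0397]
tool_rot: [0.731, 0.682, 0.0, 0.0]
force: [-2.0, -0.4, 12.5]
gripper_width: 0.0606
finger_force: 67.2
```

Contact came at exactly the expected height. Now I'll release.

servo_tool([
  {"delta_pos": [0,0,-0.0005],"turn": 0},
  {"delta_pos": [0,0,-0.001],"turn": 0},
  {"delta_pos": [0,0,-0.001],"turn": 0},
  {"delta_pos": [0,0,-0.001],"turn": 0},
  {"delta_pos": [0,0,-0.001],"turn": 0},
  {"delta_pos": [0,0,-0.001],"turn": 0},
  {"delta_pos": [0,0,-0.001],"turn": 0},
  {"delta_pos": [0,0,-0.001],"turn": 0},
], fingers=1.0)

```text
time: 8.85
ee_pos: [0.4588, 0.0705, 0.0398]
tool_rot: [0.731, 0.682, -0.0, 0.0]
force: [-0.2, 0.0, -0.7]
gripper_width: 0.0851
finger_force: 0.0
```

servo_tool([
  {"delta_pos": [0,0,-0.02],"turn": 0},
  {"delta_pos": [0,0,-0.06],"turn": 0},
  {"delta_pos": [0,0,-0.11],"turn": 0},
  {"delta_pos": [0,0,-0.15],"turn": 0},
  {"delta_pos": [0,0.04,-0.17],"turn": -0.5},
  {"delta_pos": [-0.002,0.08,-0.17],"turn": -1},
  {"delta_pos": [-0.004,0.12,-0.17],"turn": -1.5},
  {"delta_pos": [-0.006,0.16,-0.17],"turn": -1.5},
  {"delta_pos": [-0.006,0.19,-0.17],"turn": -1.5},
  {"delta_pos": [-0.006,0.1965,-0.17],"turn": -1.5},
  {"delta_pos": [-0.006,0.1965,-0.17],"turn": -1.5},
  {"delta_pos": [-0.006,0.1965,-0.17],"turn": -1.5},
  {"delta_pos": [-0.006,0.1965,-0.17],"turn": -1.5},
])

```text
time: 10.15
ee_pos: [0.6528, 0.0511, 0.2097]
tool_rot: [0.722, 0.692, -0.001, -0.001]
force: [0.6, -0.1, -0.1]
gripper_width: 0.0852
finger_force: 0.0
```

servo_tool([
  {"delta_pos": [0,0,0],"turn": 0},
  {"delta_pos": [0,0,0],"turn": 0},
  {"delta_pos": [0,0,0],"turn": 0},
  {"delta_pos": [0,0,0],"turn": 0},
], fingers=0.75)

```text
time: 10.55
ee_pos: [0.6543, 0.0508, 0.21]
tool_rot: [0.722, 0.691, -0.0, 0.0]
force: [-0.3, 0.6, -0.4]
gripper_width: 0.0642
finger_force: 0.0
```

Run:
```python
from h import *
to(.6546,.0513,.127,-2.5)
f=snap('side','side4');cv2.imwrite('pics/c4.png',cv2.resize(f[40:260,170:430],None,fx=2.4,fy=2.4)[:,:,::-1])
```

```text
t 10.55 pos [0.6543 0.0508 0.21  ] heading -2.51 F [-0.3  0.6 -0.4] w 0.0642 grip 0.0
delta [0.0005 0.0003 0.083 ] turn -0.01
```

View pics/c4.png

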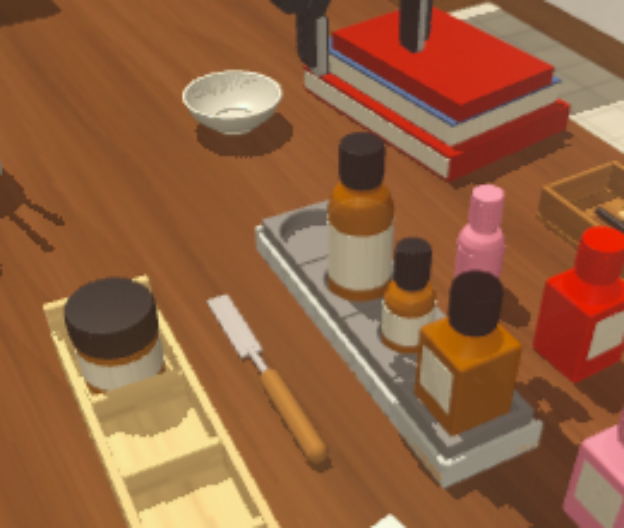

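The jar stands upright in the leftmost compartment, with its lid at crop (112,315). The open fingers are straight above the tall bottle, whose cap is at (362,160). I'll descend and grip.

servo_tool([
  {"delta_pos": [0,0,0.03],"turn": 0},
  {"delta_pos": [0,0,0.055],"turn": 0},
  {"delta_pos": [0,0,0.072],"turn": 0},
  {"delta_pos": [0,0,0.083],"turn": 0},
  {"delta_pos": [0,0,0.083],"turn": 0},
  {"delta_pos": [0,0,0.083],"turn": 0},
  {"delta_pos": [0,0,0.083],"turn": 0},
])

```text
time: 11.3
ee_pos: [0.6554, 0.0508, 0.1281]
tool_rot: [0.722, 0.691, 0.001, 0.001]
force: [-0.9, -0.4, 0.1]
gripper_width: 0.0642
finger_force: 0.0
```

servo_tool([
  {"delta_pos": [0,0,0],"turn": 0},
  {"delta_pos": [0,0,0],"turn": 0},
  {"delta_pos": [0,0,0],"turn": 0},
  {"delta_pos": [0,0,0],"turn": 0},
  {"delta_pos": [0,0,0],"turn": 0},
  {"delta_pos": [0,0,0],"turn": 0},
  {"delta_pos": [0,0,0],"turn": 0},
  {"delta_pos": [0,0,0],"turn": 0},
  {"delta_pos": [0,0,0],"turn": 0},
  {"delta_pos": [0,0,0],"turn": 0},
], fingers=0)

```text
time: 12.3
ee_pos: [0.6547, 0.0508, 0.1278]
tool_rot: [0.722, 0.691, 0.0, 0.0]
force: [-1.3, -0.9, 5.6]
gripper_width: 0.0304
finger_force: 59.1
```

servo_tool([
  {"delta_pos": [0,0,-0.01],"turn": 0},
  {"delta_pos": [0,0,-0.03],"turn": 0},
  {"delta_pos": [0,0,-0.055],"turn": 0},
  {"delta_pos": [0,0,-0.08],"turn": 0},
  {"delta_pos": [0,-0.02,-0.085],"turn": 0},
  {"delta_pos": [0,-0.05,-0.085],"turn": 0},
  {"delta_pos": [0,-0.08,-0.085],"turn": 0},
  {"delta_pos": [-0.015,-0.11,-0.085],"turn": 0.5},
  {"delta_pos": [-0.035,-0.14,-0.085],"turn": 1},
  {"delta_pos": [-0.055,-0.17,-0.085],"turn": 1.5},
  {"delta_pos": [-0.0625,-0.19,-0.085],"turn": 1.5},
  {"delta_pos": [-0.0625,-0.1975,-0.075],"turn": 1.5},
  {"delta_pos": [-0.0625,-0.1975,-0.06],"turn": 1.5},
  {"delta_pos": [-0.0625,-0.1975,-0.04],"turn": 1.5},
  {"delta_pos": [-0.0625,-0.1975,-0.02],"turn": 1.5},
  {"delta_pos": [-0.0625,-0.1975,-0.008],"turn": 1.5},
  {"delta_pos": [-0.0625,-0.1975,0],"turn": 1.5},
  {"delta_pos": [-0.0625,-0.1975,0],"turn": 1.5},
  {"delta_pos": [-0.0625,-0.1975,0],"turn": 1.5},
  {"delta_pos": [-0.0625,-0.1975,0],"turn": 1.5},
])

```text
time: 14.3
ee_pos: [0.4551, -0.003, 0.1274]
tool_rot: [0.731, 0.682, 0.0, 0.001]
force: [0.0, -0.3, -2.0]
gripper_width: 0.0308
finger_force: 60.0
```

Run:
```python
from h import *
to(.4546,-.0031,.1138,-4)
f=snap('side','side5');cv2.imwrite('pics/c5.png',cv2.resize(f[60:280,130:390],None,fx=2.4,fy=2.4)[:,:,::-1])
```

```text
t 14.3 pos [ 0.4551 -0.003   0.1274] heading -4.01 F [ 0.  -0.3 -2. ] w 0.0308 grip 60.0
delta [-0.0001 -0.0005  0.0136] turn -0.01
```

View pics/c5.png

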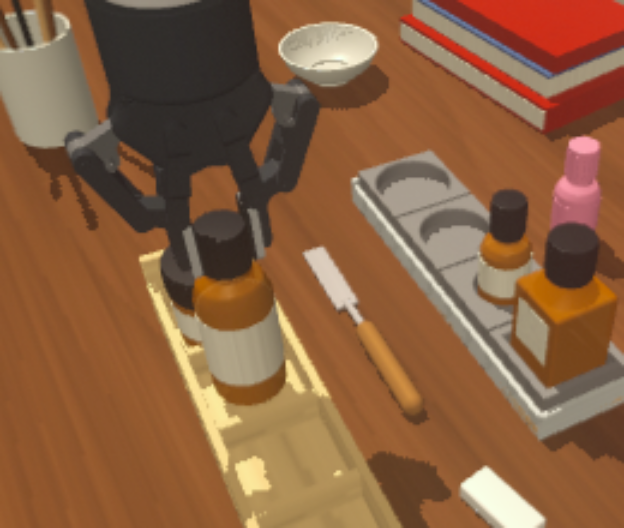

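The tall bottle hangs upright over the second compartment, with its cap at crop (222,240) and its lean matching the perspective. Next I'll set it down.

servo_tool([
  {"delta_pos": [0,0,0.004],"turn": 0},
  {"delta_pos": [0,0,0.008],"turn": 0},
  {"delta_pos": [0,0,0.0105],"turn": 0},
  {"delta_pos": [0,0,0.0125],"turn": 0},
  {"delta_pos": [0,0,0.0135],"turn": 0},
  {"delta_pos": [0,0,0.0142],"turn": 0},
  {"delta_pos": [0,0,0.0142],"turn": 0},
  {"delta_pos": [0,0,0.0142],"turn": 0},
  {"delta_pos": [0,0,0.0142],"turn": 0},
])

```text
time: 15.25
ee_pos: [0.4543, -0.003, 0.1137]
tool_rot: [0.731, 0.682, -0.0, 0.0]
force: [-4.0, -0.3, 13.7]
gripper_width: 0.0302
finger_force: 61.9
```

servo_tool([
  {"delta_pos": [0,0,0],"turn": 0},
  {"delta_pos": [0,0,0],"turn": 0},
  {"delta_pos": [0,0,0],"turn": 0},
  {"delta_pos": [0,0,0],"turn": 0},
  {"delta_pos": [0,0,0],"turn": 0},
  {"delta_pos": [0,0,0],"turn": 0},
], fingers=0.75)

```text
time: 15.85
ee_pos: [0.4543, -0.003, 0.1125]
tool_rot: [0.731, 0.682, -0.0, -0.0]
force: [0.1, 0.7, 0.0]
gripper_width: 0.0642
finger_force: 0.0
```

servo_tool([
  {"delta_pos": [0,0,-0.02],"turn": 0},
  {"delta_pos": [0,0,-0.05],"turn": 0},
  {"delta_pos": [0,0,-0.08],"turn": 0},
  {"delta_pos": [0,0,-0.09],"turn": 0},
  {"delta_pos": [0,0.04,-0.09],"turn": -0.5},
  {"delta_pos": [-0.002,0.08,-0.09],"turn": -1},
  {"delta_pos": [-0.004,0.12,-0.09],"turn": -1.5},
  {"delta_pos": [-0.0065,0.16,-0.09],"turn": -1.5},
  {"delta_pos": [-0.0065,0.19,-0.09],"turn": -1.5},
  {"delta_pos": [-0.0065,0.197,-0.09],"turn": -1.5},
  {"delta_pos": [-0.0065,0.197,-0.09],"turn": -1.5},
  {"delta_pos": [-0.0065,0.197,-0.09],"turn": -1.5},
  {"delta_pos": [-0.0065,0.197,-0.09],"turn": -1.5},
  {"delta_pos": [-0.0065,0.197,-0.09],"turn": -1.5},
  {"delta_pos": [-0.0065,0.197,-0.09],"turn": -1.5},
])

```text
time: 17.35
ee_pos: [0.6498, -0.0231, 0.203]
tool_rot: [0.722, 0.691, -0.0, 0.0]
force: [-0.6, 0.7, -0.1]
gripper_width: 0.0642
finger_force: 0.0
```

Run:
```python
from h import *
to(.6505,-.0232,.085,-2.5)
f=snap('side','side6');cv2.imwrite('pics/c6.png',cv2.resize(f[60:280,170:430],None,fx=2.4,fy=2.4)[:,:,::-1])
```

```text
t 17.35 pos [ 0.6498 -0.0231  0.203 ] heading -2.51 F [-0.6  0.7 -0.1] w 0.0642 grip 0.0
delta [-0.      0.0007  0.118 ] turn -0.01
```

View pics/c6.png

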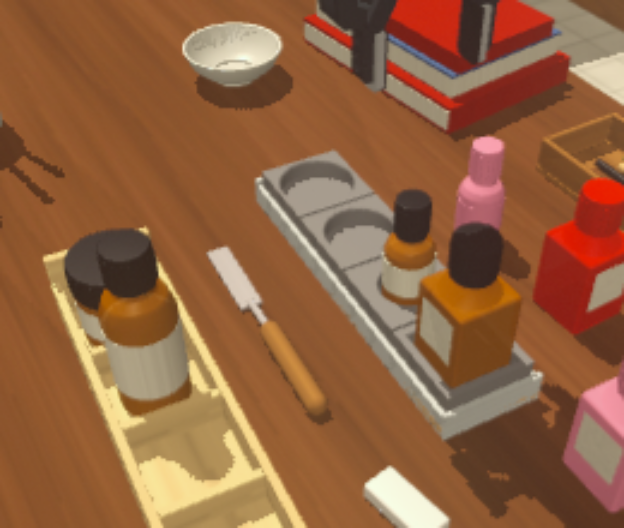

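The tall bottle stands in compartment 2, at crop (145,320). The slim bottle, cap at (412,215), is below the gripper. I'll descend and grip it.

servo_tool([
  {"delta_pos": [0,0.0005,0.04],"turn": 0},
  {"delta_pos": [0,0.0005,0.075],"turn": 0},
  {"delta_pos": [0,0.0005,0.095],"turn": 0},
  {"delta_pos": [0,0.0005,0.108],"turn": 0},
  {"delta_pos": [0,0.0005,0.117],"turn": 0},
  {"delta_pos": [0,0.0005,0.117],"turn": 0},
  {"delta_pos": [0,0.0005,0.117],"turn": 0},
  {"delta_pos": [0,0.0005,0.117],"turn": 0},
])

```text
time: 18.2
ee_pos: [0.652, -0.0234, 0.087]
tool_rot: [0.722, 0.691, 0.001, 0.001]
force: [0.0, -0.1, 0.2]
gripper_width: 0.064
finger_force: 0.0
```

servo_tool([
  {"delta_pos": [0,0,0],"turn": 0},
  {"delta_pos": [0,0,0],"turn": 0},
  {"delta_pos": [0,0,0],"turn": 0},
  {"delta_pos": [0,0,0],"turn": 0},
  {"delta_pos": [0,0,0],"turn": 0},
  {"delta_pos": [0,0,0],"turn": 0},
  {"delta_pos": [0,0,0],"turn": 0},
  {"delta_pos": [0,0,0],"turn": 0},
  {"delta_pos": [0,0,0],"turn": 0},
  {"delta_pos": [0,0,0],"turn": 0},
], fingers=0)

```text
time: 19.2
ee_pos: [0.6511, -0.0233, 0.0863]
tool_rot: [0.722, 0.691, 0.0, 0.0]
force: [-2.0, 0.5, 5.3]
gripper_width: 0.0234
finger_force: 58.6
```

servo_tool([
  {"delta_pos": [0,0,-0.01],"turn": 0},
  {"delta_pos": [0,0,-0.03],"turn": 0},
  {"delta_pos": [0,0,-0.055],"turn": 0},
  {"delta_pos": [0,0,-0.08],"turn": 0},
  {"delta_pos": [0,-0.02,-0.085],"turn": 0},
  {"delta_pos": [0,-0.05,-0.085],"turn": 0},
  {"delta_pos": [-0.01,-0.08,-0.085],"turn": 0},
  {"delta_pos": [-0.03,-0.11,-0.085],"turn": 0.5},
  {"delta_pos": [-0.05,-0.14,-0.085],"turn": 1},
  {"delta_pos": [-0.062,-0.17,-0.085],"turn": 1.5},
  {"delta_pos": [-0.0625,-0.19,-0.085],"turn": 1.5},
  {"delta_pos": [-0.0625,-0.199,-0.075],"turn": 1.5},
  {"delta_pos": [-0.0625,-0.199,-0.06],"turn": 1.5},
  {"delta_pos": [-0.0625,-0.199,-0.04],"turn": 1.5},
  {"delta_pos": [-0.0625,-0.199,-0.02],"turn": 1.5},
  {"delta_pos": [-0.0625,-0.199,-0.008],"turn": 1.5},
  {"delta_pos": [-0.0625,-0.199,0],"turn": 1.5},
  {"delta_pos": [-0.0625,-0.199,0],"turn": 1.5},
  {"delta_pos": [-0.0625,-0.199,0],"turn": 1.5},
  {"delta_pos": [-0.0625,-0.199,0],"turn": 1.5},
])

```text
time: 21.2
ee_pos: [0.4501, -0.0772, 0.0863]
tool_rot: [0.731, 0.682, 0.0, 0.001]
force: [0.5, -0.1, -0.1]
gripper_width: 0.0232
finger_force: 59.0
```

Run:
```python
from h import *
to(.4494,-.0769,.0723,-4)
f=snap('side','side7');cv2.imwrite('pics/c7.png',cv2.resize(f[60:320,130:430],None,fx=2.2,fy=2.2)[:,:,::-1])
```

```text
t 21.2 pos [ 0.4501 -0.0772  0.0863] heading -4.01 F [ 0.5 -0.1 -0.1] w 0.0232 grip 59.0
delta [ 0.0003 -0.0007  0.014 ] turn -0.01
```

View pics/c7.png

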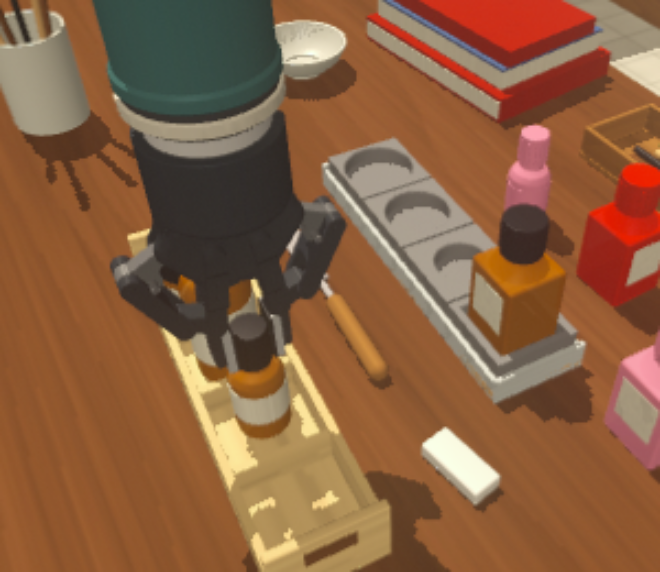

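The slim bottle hangs upright over compartment 3, with its cap at (252,340) and base at (265,425). I'll set it down.

servo_tool([
  {"delta_pos": [0,0,0.004],"turn": 0},
  {"delta_pos": [0,0,0.008],"turn": 0},
  {"delta_pos": [0,0,0.0105],"turn": 0},
  {"delta_pos": [0,0,0.0125],"turn": 0},
  {"delta_pos": [0,0,0.0135],"turn": 0},
  {"delta_pos": [0,0,0.0142],"turn": 0},
  {"delta_pos": [0,0,0.0142],"turn": 0},
  {"delta_pos": [0,0,0.0142],"turn": 0},
  {"delta_pos": [0,0,0.0142],"turn": 0},
])

```text
time: 22.15
ee_pos: [0.4492, -0.077, 0.0722]
tool_rot: [0.731, 0.682, -0.0, 0.0]
force: [-3.4, 0.7, 12.6]
gripper_width: 0.0228
finger_force: 60.3
```

servo_tool([
  {"delta_pos": [0,0,0],"turn": 0},
  {"delta_pos": [0,0,0],"turn": 0},
  {"delta_pos": [0,0,0],"turn": 0},
  {"delta_pos": [0,0,0],"turn": 0},
  {"delta_pos": [0,0,0],"turn": 0},
  {"delta_pos": [0,0,0],"turn": 0},
], fingers=0.75)

```text
time: 22.75
ee_pos: [0.4494, -0.077, 0.0713]
tool_rot: [0.731, 0.682, -0.0, -0.0]
force: [-0.7, -0.5, 0.3]
gripper_width: 0.0637
finger_force: 0.0
```

servo_tool([
  {"delta_pos": [0,0,-0.02],"turn": 0},
  {"delta_pos": [0,0,-0.06],"turn": 0},
  {"delta_pos": [0,0,-0.1],"turn": 0},
  {"delta_pos": [0,0,-0.13],"turn": 0},
  {"delta_pos": [0,0.04,-0.13],"turn": -0.5},
  {"delta_pos": [-0.002,0.08,-0.13],"turn": -1},
  {"delta_pos": [-0.004,0.12,-0.13],"turn": -1.5},
  {"delta_pos": [-0.005,0.16,-0.13],"turn": -1.5},
  {"delta_pos": [-0.005,0.19,-0.13],"turn": -1.5},
  {"delta_pos": [-0.005,0.1995,-0.13],"turn": -1.5},
  {"delta_pos": [-0.005,0.1995,-0.13],"turn": -1.5},
  {"delta_pos": [-0.005,0.1995,-0.13],"turn": -1.5},
  {"delta_pos": [-0.005,0.1995,-0.13],"turn": -1.5},
  {"delta_pos": [-0.005,0.1995,-0.13],"turn": -1.5},
  {"delta_pos": [-0.005,0.1995,-0.13],"turn": -1.5},
])

```text
time: 24.25
ee_pos: [0.6473, -0.0959, 0.2018]
tool_rot: [0.722, 0.691, -0.0, 0.0]
force: [-0.1, 0.3, 0.4]
gripper_width: 0.0643
finger_force: 0.0
```

Run:
```python
from h import *
to(.648,-.096,.105,-2.5)
f=snap('side','side8');cv2.imwrite('pics/c8.png',cv2.resize(f[60:320,130:430],None,fx=2.2,fy=2.2)[:,:,::-1])
```

```text
t 24.25 pos [ 0.6473 -0.0959  0.2018] heading -2.52 F [-0.1  0.3  0.4] w 0.0643 grip 0.0
delta [-0.0001  0.0007  0.0968] turn -0.02
```

View pics/c8.png

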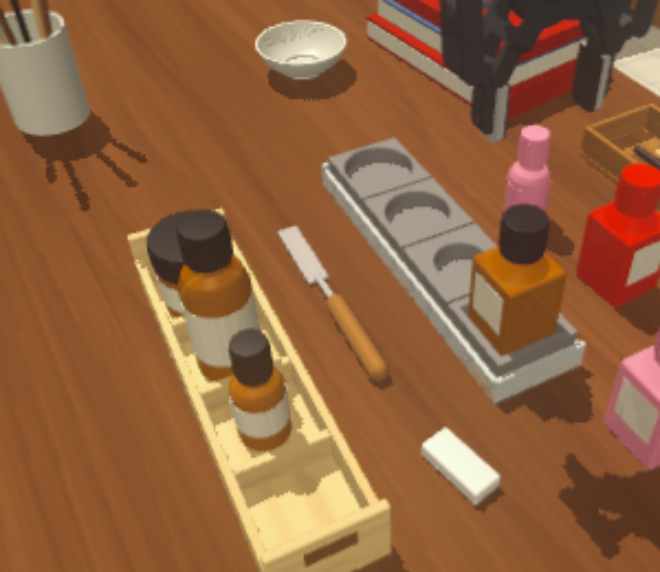

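All three bottles stand upright in order, with jar (185,255), tall (210,290) and slim (258,390). Only the amber square bottle, cap at (525,233), is left. I'll descend and grip it.

servo_tool([
  {"delta_pos": [0,0,0.03],"turn": 0},
  {"delta_pos": [0,0,0.055],"turn": 0},
  {"delta_pos": [0,0,0.075],"turn": 0},
  {"delta_pos": [0,0,0.088],"turn": 0},
  {"delta_pos": [0,0,0.095],"turn": 0},
  {"delta_pos": [0,0,0.095],"turn": 0},
  {"delta_pos": [0,0,0.095],"turn": 0},
  {"delta_pos": [0,0,0.095],"turn": 0},
])

```text
time: 25.1
ee_pos: [0.6489, -0.0962, 0.1076]
tool_rot: [0.722, 0.691, 0.001, 0.001]
force: [-0.2, 0.1, 1.1]
gripper_width: 0.0639
finger_force: 0.0
```

servo_tool([
  {"delta_pos": [0,0,0],"turn": 0},
  {"delta_pos": [0,0,0],"turn": 0},
  {"delta_pos": [0,0,0],"turn": 0},
  {"delta_pos": [0,0,0],"turn": 0},
  {"delta_pos": [0,0,0],"turn": 0},
  {"delta_pos": [0,0,0],"turn": 0},
  {"delta_pos": [0,0,0],"turn": 0},
  {"delta_pos": [0,0,0],"turn": 0},
  {"delta_pos": [0,0,0],"turn": 0},
  {"delta_pos": [0,0,0],"turn": 0},
], fingers=0)

```text
time: 26.1
ee_pos: [0.6482, -0.096, 0.1072]
tool_rot: [0.722, 0.691, 0.0, 0.0]
force: [-1.9, 0.6, 6.1]
gripper_width: 0.0304
finger_force: 59.1
```

servo_tool([
  {"delta_pos": [0,0,-0.01],"turn": 0},
  {"delta_pos": [0,0,-0.03],"turn": 0},
  {"delta_pos": [0,0,-0.055],"turn": 0},
  {"delta_pos": [0,0,-0.08],"turn": 0},
  {"delta_pos": [0,-0.02,-0.085],"turn": 0},
  {"delta_pos": [0,-0.05,-0.085],"turn": 0},
  {"delta_pos": [-0.02,-0.08,-0.085],"turn": 0},
  {"delta_pos": [-0.04,-0.11,-0.085],"turn": 0.5},
  {"delta_pos": [-0.06,-0.14,-0.085],"turn": 1},
  {"delta_pos": [-0.0635,-0.17,-0.085],"turn": 1.5},
  {"delta_pos": [-0.0635,-0.19,-0.085],"turn": 1.5},
  {"delta_pos": [-0.0635,-0.2013,-0.075],"turn": 1.5},
  {"delta_pos": [-0.0635,-0.2013,-0.06],"turn": 1.5},
  {"delta_pos": [-0.0635,-0.2013,-0.04],"turn": 1.5},
  {"delta_pos": [-0.0635,-0.2013,-0.02],"turn": 1.5},
  {"delta_pos": [-0.0635,-0.2013,-0.008],"turn": 1.5},
  {"delta_pos": [-0.0635,-0.2013,0],"turn": 1.5},
  {"delta_pos": [-0.0635,-0.2013,0],"turn": 1.5},
  {"delta_pos": [-0.0635,-0.2013,0],"turn": 1.5},
  {"delta_pos": [-0.0635,-0.2013,0],"turn": 1.5},
])

```text
time: 28.1
ee_pos: [0.4448, -0.1509, 0.1072]
tool_rot: [0.731, 0.682, 0.0, 0.001]
force: [0.7, 0.0, -0.3]
gripper_width: 0.0305
finger_force: 59.6
```

Run:
```python
from h import *
to(.4443,-.1507,.0932,-4)
f=snap('side','side9');cv2.imwrite('pics/c9.png',cv2.resize(f[80:340,130:430],None,fx=2.2,fy=2.2)[:,:,::-1])
```

```text
t 28.1 pos [ 0.4448 -0.1509  0.1072] heading -4.01 F [ 0.7  0.  -0.3] w 0.0305 grip 59.6
delta [ 0.0002 -0.0005  0.014 ] turn -0.01
```

View pics/c9.png

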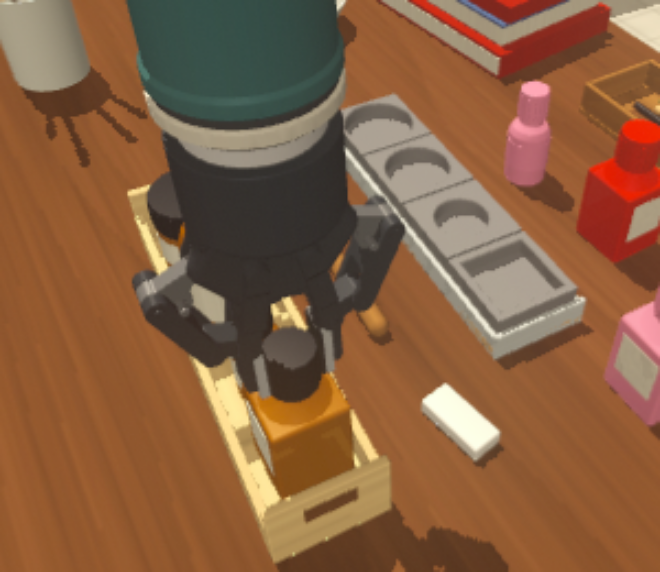

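The square bottle is aligned inside the rightmost compartment, with its cap at (290,360). I'll set it down.

servo_tool([
  {"delta_pos": [0,0,0.004],"turn": 0},
  {"delta_pos": [0,0,0.008],"turn": 0},
  {"delta_pos": [0,0,0.0105],"turn": 0},
  {"delta_pos": [0,0,0.0125],"turn": 0},
  {"delta_pos": [0,0,0.0135],"turn": 0},
  {"delta_pos": [0,0,0.0142],"turn": 0},
  {"delta_pos": [0,0,0.0142],"turn": 0},
  {"delta_pos": [0,0,0.0142],"turn": 0},
  {"delta_pos": [0,0,0.0142],"turn": 0},
])

```text
time: 29.05
ee_pos: [0.444, -0.1506, 0.0932]
tool_rot: [0.731, 0.682, -0.0, 0.0]
force: [-3.0, 2.3, 13.3]
gripper_width: 0.0302
finger_force: 61.3
```

servo_tool([
  {"delta_pos": [0,0,0],"turn": 0},
  {"delta_pos": [0,0,0],"turn": 0},
  {"delta_pos": [0,0,0],"turn": 0},
  {"delta_pos": [0,0,0],"turn": 0},
  {"delta_pos": [0,0,0],"turn": 0},
  {"delta_pos": [0,0,0],"turn": 0},
], fingers=0.75)

```text
time: 29.65
ee_pos: [0.4441, -0.1505, 0.0921]
tool_rot: [0.731, 0.682, -0.0, -0.0]
force: [-0.3, 0.3, 0.3]
gripper_width: 0.0642
finger_force: 0.0
```

servo_tool([
  {"delta_pos": [0,0,-0.02],"turn": 0},
  {"delta_pos": [0,0,-0.06],"turn": 0},
  {"delta_pos": [0,0,-0.1],"turn": 0},
  {"delta_pos": [0,0,-0.14],"turn": 0},
  {"delta_pos": [0,0,-0.18],"turn": 0},
  {"delta_pos": [-0.04,0.04,-0.18],"turn": 0},
  {"delta_pos": [-0.07,0.07,-0.18],"turn": 0},
  {"delta_pos": [-0.1,0.1,-0.18],"turn": 0},
  {"delta_pos": [-0.1,0.1,-0.18],"turn": 0},
  {"delta_pos": [-0.1,0.1,-0.18],"turn": 0},
  {"delta_pos": [-0.1,0.1,-0.18],"turn": 0},
  {"delta_pos": [-0.1,0.1,-0.18],"turn": 0},
])

```text
time: 30.85
ee_pos: [0.536, -0.2561, 0.2722]
tool_rot: [0.731, 0.682, -0.0, -0.0]
force: [-0.4, -0.4, 0.1]
gripper_width: 0.0641
finger_force: 0.0
```

Run:
```python
from h import *
to(.4443,-.1507,.0932,-4)
snap('side','side10')
```

```text
t 30.85 pos [ 0.536  -0.2561  0.2722] heading -3.97 F [-0.4 -0.4  0.1] w 0.0641 grip 0.0
delta [ 0.0987 -0.0986  0.1791] turn 0.03
```

View pics/side10.png

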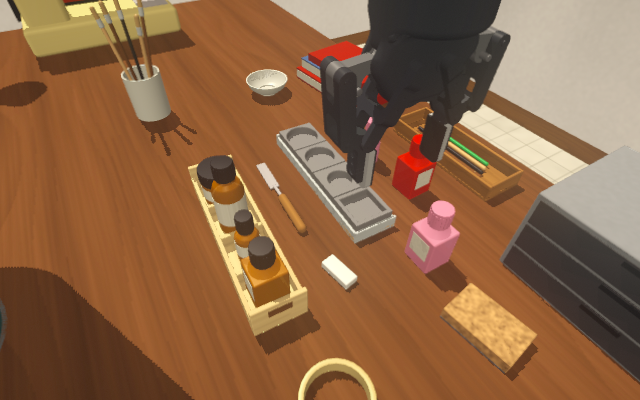

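All four bottles stand upright in the caddy in the right order, with jar (212,175), tall (228,195), slim (246,230) and square (265,265). The arm is clear of everything, so I'm handing in.

```bash
python3 -c "
from cell import robot
print(robot.hand_in())"
```

```text
the job is handed in; nothing more can be done
None
```

The job is handed in at about 31 s: the jar, tall, slim and square bottles stand upright in the caddy in their rack order, one to a compartment, with none dropped or tipped.

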